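# Stir the tall beads into the bead bath

### The job

Three tall beads added to the bead bath still huddle together: take the stirrer from its hanger, lower the rod to near the dish's floor at the knob side and stir two full rounds counter-clockwise (seen from above) along the wall, ending at the knob side. Go on if need be until some two of the tall beads have a gap of about a bead's width between them. Then hang the stirrer upright in the fork by its collar, well inside the slot; spill no bead and leave the beaker, timer and lidded cup where they stand.

Things in the scene. Friction and masses are not known exactly. Their poses are not given: they have to be found in the camera images.
- bath: bead bath, fixed: grey base 164 x 160 x 24 mm with one black knob mid front edge (x = -82 to -93 mm), and set in it an open round steel dish: inner radius 72, wall 4, inner floor 28 above the worktop, rim at 80, rim radius 78 mm. Origin: on the worktop under the dish's centre; x from the knob side to the far side, y to the left seen from the knob, z up
- dish_floor (a point): centre of the dish's inner floor (28 mm above the bath's origin)
- hanger: fixed hanger of the stirrer: dark base 110 x 100 x 10 mm, round post at the back (x = +46 mm), aluminium fork, 8 mm thick, flat top 135 mm above the worktop. Slot between the prongs 20 mm wide, along x, closed at x = +18 mm, open to the front at x = -32 mm with splayed prong ends to x = -47 mm. Origin: on the worktop under the seat; z up
- fork_seat (a point): seat: middle of the slot, level with the fork's top, 135 mm above the hanger's origin; the centre of the collar's underside belongs here. x along the slot towards the post, y across it
- stirrer: stirrer, 188 mm long, about 0.12 kg, hanging upright in the fork by its collar: steel rod of 12 mm diameter, grey collar (34 mm diameter, 6 mm thick, underside 112 mm above the tip), black square grip 24 x 24 mm (118 to 188 mm above the tip). Origin: rod's lower tip; z up to the grip; x, y square to the grip's flat sides
- tip (a point): lower end of the stirrer's rod (same as the stirrer's origin)
- collar (a point): centre of the underside of the stirrer's collar, 112 mm above the tip
- grip (a point): point on the stirrer's axis in the square grip, 157 mm above the tip: a good height to hold it
- tall_0: tall white ceramic bead, upright cylinder of 24 mm diameter, 32 mm high, 30 g; one of three that start huddled together at the far side of the dish. Origin: centre of its underside
- tall_1: tall white ceramic bead, upright cylinder of 24 mm diameter, 32 mm high, 30 g; one of three that start huddled together at the far side of the dish. Origin: centre of its underside
- tall_2: tall white ceramic bead, upright cylinder of 24 mm diameter, 32 mm high, 30 g; one of three that start huddled together at the far side of the dish. Origin: centre of its underside
- flat_0: flat white ceramic bead, upright cylinder of 27 mm diameter, 18 mm high, 30 g; one of five in the rest of the dish. Origin: centre of its underside
- flat_1: flat white ceramic bead, upright cylinder of 27 mm diameter, 18 mm high, 30 g; one of five in the rest of the dish. Origin: centre of its underside
- flat_2: flat white ceramic bead, upright cylinder of 27 mm diameter, 18 mm high, 30 g; one of five in the rest of the dish. Origin: centre of its underside
- flat_3: flat white ceramic bead, upright cylinder of 27 mm diameter, 18 mm high, 30 g; one of five in the rest of the dish. Origin: centre of its underside
- flat_4: flat white ceramic bead, upright cylinder of 27 mm diameter, 18 mm high, 30 g; one of five in the rest of the dish. Origin: centre of its underside
- beaker: bystander: empty glass beaker, 54 mm diameter, 68 mm high, between the bath and the hanger. Origin: centre of its underside
- timer: bystander: light bench timer, 62 x 66 x 19 mm. Origin: centre of its underside
- jar: bystander: white sample cup with white lid, 60 mm diameter, 81 mm high. Origin: centre of its underside
Mind the look-alikes: they are no part of the job. What is shaped like the stirrer but pink is not meant.

How it is judged:
By the outcome, as a careful person would: the job done as asked, in the order asked, and still so for the second after the job is handed in, with the robot touching nothing.
It also fails if it takes over 70 s, if anything falls off the work surface, if the arm or the gripper's body presses on something with over 40 N, if the wrist force passes 120 N, or if a joint passes its speed limit or range.

### The arm

A 7-joint arm with a two-finger parallel gripper is mounted at the origin on a cart in front of the work surface, level with it; the furniture and walls round the work are solid. World frame = base frame: x ahead of the robot, y to its left, z up, the work surface at z = 0. Lengths are in m, angles in rad, forces in N, time in s.
With the tool pointing down it reaches from about 0.4 to 0.85 m from the base axis. Payload 4.5 kg.
Tool frame: the origin (TCP) lies midway between the tips of the shut fingers; the grasp point (between the pads) lies 19 mm behind it; z points along the fingers, y is the line along which they close (so a half turn about z gives the same grasp; the last joint's range is limited). The gripper opens to 88 mm and grips with 3 to 60 N. Pads are 18 mm wide; open, the fingers measure 123 mm over their backs; the gripper's body (75 mm by 187 mm) begins 45 mm behind the grasp point.
Start: joints at [1.186, 0.689, -0.195, 1.565, 0.157, 0.902, -0.215], TCP at [0.254, -0.571, 0.239] pointing down, gripper open.
Joint ranges: [-3.01, 3.01], [-0.46, 2.08], [-1.47, 1.51], [0.13, 2.56], [-1, 4.14], [0.04, 2.09], [-2.66, 2.66]. Speed limits (rad/s): [2.57, 2.57, 3.14, 3.14, 3.14, 3.14, 3.14].

### API

Orientations are given as a unit quaternion [x, y, z, w].
In Python, from plant import r gives the robot as it stands.
- The arm moves only by the tool move_arm, never from a script. Its argument "targets" is a list that holds one entry, the list of rows, each a list of 7 numbers: the opening, from 0 (shut) to 1 (fully open), then the shift along the tool's x, y, z in mm, then the turn, a rotation vector about the tool's x, y, z in degrees. In form: [[[claw, dx, dy, dz, ax, ay, az], ...]]. A call has 1 to 10 rows; each row is the pose to reach, as a shift and turn from the pose commanded when the call began, along the tool's axes at that moment; what a row does not reach only later rows make up. A row lasts 1/8 s, in which the tool goes at most 62.5 mm and 10.7 degrees, less where a joint would pass 70% of its speed; a pose out of reach is approached as far as the arm can. A call with a gripper value outside its range is refused whole. The fingers move at their own pace and stop on an object; "newtons" is the grip in N (left out, the last holds). Time passes only in rows, so rows that repeat a pose let the fingers close. It gives the time, the measured TCP pose, the force, the opening and the grip force at its end, in the units of the state.
- r.get_state(): the state, without advancing time (a new reading comes with each control period).
- r.snapshot(name): name is "side" or "top"; returns the picture (480x640x3 uint8, red, green, blue); there is no depth.
- r.camera_info(name): a dict with "fx", "fy", "cx", "cy" (pixels), "R" (3x3) and "t" (3): a world point X has camera coordinates R X + t. Camera axes: x right, y down, z forward; pixel columns grow to the right and rows downward; lengths in m; the calibration is good to about 2 mm. A picture is of the moment at which its call begins. camera_info takes no time and is no camera call.
- r.finish_job(): hands the job in; it is judged then, once.
The state is a dict: "clock": time; "q": joint angles; "qd": joint speeds; "joint_torque": joint torques, N m; "tool_pos": TCP position; "eef_rot": TCP orientation; "contact_force": force on the tool from outside, world axes, zero at the start; "moment": the same for the moment, N m; "opening": opening from 0.0 (shut) to 1.0 (fully open); "finger_force": force on a finger pad.
Only numpy, scipy, OpenCV 4.12 (cv2) and the standard library are available. Lean on these libraries where they do the work, as an engineer would, in place of code of your own. Each camera call takes 0.05 s, during which the arm holds its last target. There are 200 camera calls.

## Working session

There is one attempt and no reset: what is moved stays moved. The work goes in short steps, Python scripts to look and compute and a tool call to move; the robot and the scene stay as the last step left them, time stands still between calls to the robot, and variables do not carry over. Pictures are saved under pics/ and viewed, at most 12 in all, crops included, and the job is handed in when it is done.

Besides the shell and the picture viewer there is one more tool, called after "Request:" by a JSON object that holds its "name" and its "arguments". move_arm: Moves the arm, as the interface text tells. Its arguments: {"type":"object","properties":{"targets":{"type":"array","items":{"type":"array","items":{"type":"array","items":{"type":"number"}}}},"newtons":{"type":"number"}},"required":["targets"]}

```bash
mkdir -p pics; ls
python3 - <<'E'
from plant import r
import cv2,numpy as np
for n in("side","top"):
    cv2.imwrite(f"pics/{n}0.png",r.snapshot(n)[:,:,::-1])
    c=r.camera_info(n);print(n,c["fx"],c["cx"],c["cy"],-np.array(c["R"]).T@np.array(c["t"]),np.round(c["R"],3).tolist())
s=r.get_state();print(s["clock"],s["tool_pos"],s["eef_rot"],s["opening"])
E
```

```text
pics
side 473.31918071930437 322.5261984679662 243.94229614331516 [-0.2335082  -0.0071556   1.06949736] [[0.198, -0.98, 0.014], [-0.771, -0.164, -0.616], [0.606, 0.111, -0.788]]
top 581.1910871647923 321.92847324897156 247.80186556808562 [0.39554943 0.12310358 1.32041323] [[-0.0, -1.0, -0.023], [-0.997, 0.002, -0.077], [0.077, 0.023, -0.997]]
0.1 [ 0.25391922 -0.57050445  0.23801585] [ 9.78144689e-01  2.07923881e-01 -2.24062034e-04 -7.60125194e-04] 0.9993479938378275
```

View pics/side0.png

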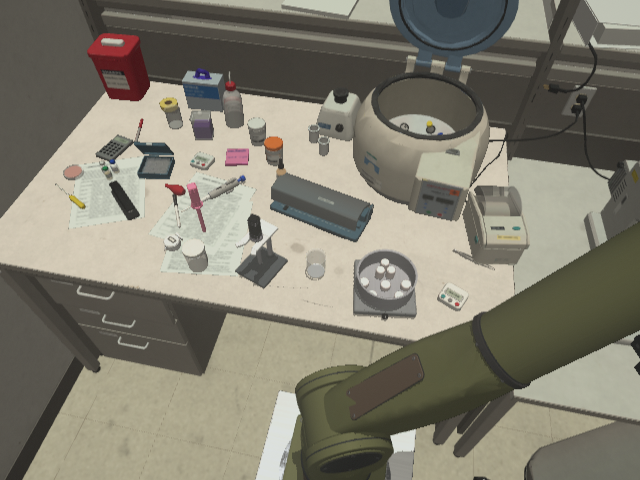

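View pics/top0.png

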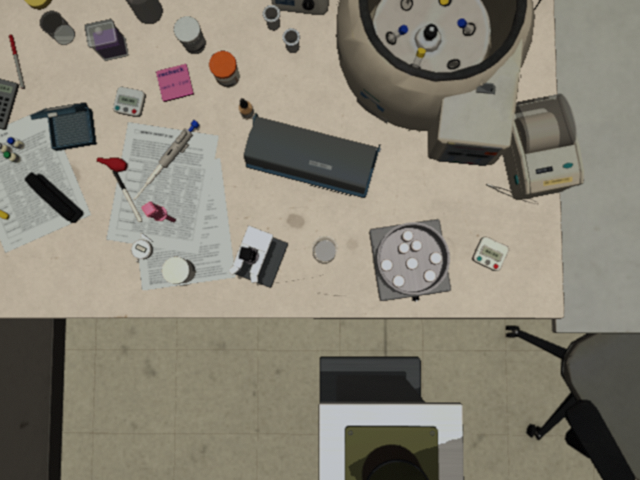

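The stirrer-like things are the black grip in the fork (side 255,228; top 248,258), the pink one (side 195,195; top 158,212), and the flat black marker (side 123,200; top 54,197). By the description I want the one in the fork. I'll check it in one close crop that also covers the dish.

Run:
```python
import cv2,numpy as np
t=cv2.imread("pics/top0.png");s=cv2.imread("pics/side0.png")
f=lambda i,x,y,w,h:cv2.resize(i[y:y+h,x:x+w],(400,300),interpolation=cv2.INTER_CUBIC)
cv2.imwrite("pics/crop0.png",np.vstack([np.hstack([f(t,220,213,80,90*2//3),f(t,360,210,108,81+18)]),np.hstack([f(s,220,205,100,75),f(s,335,240,100,75)])]))
```

```text
(no output)
```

View pics/crop0.png

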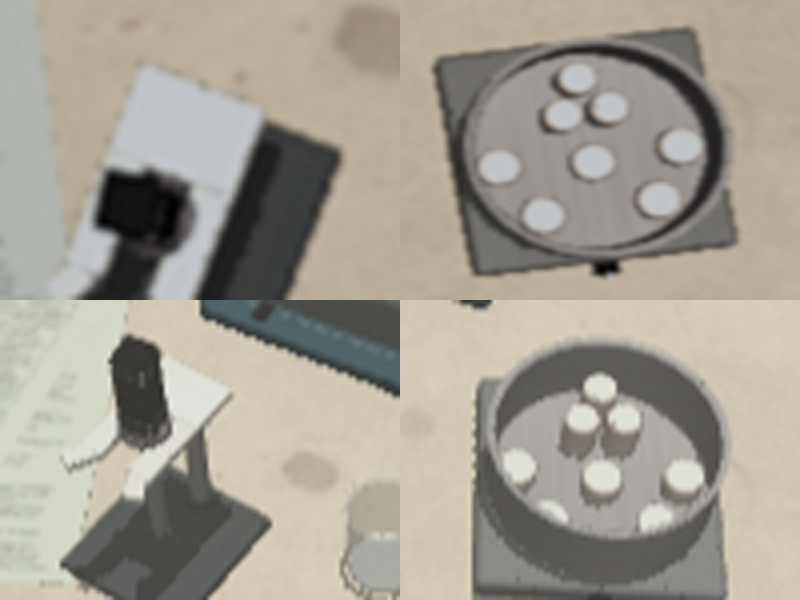

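The crop shows the black-gripped stirrer in the aluminium fork. The fork opens lower left in the top view, towards the robot. The three tall beads are at the far side of the dish. Next I'll measure.

```bash
cat > h.py <<'E'
from plant import r
import cv2,numpy as np
C={n:r.camera_info(n) for n in("side","top")}
def ray(n,p):
    c=C[n];R=np.array(c["R"]);o=-R.T@np.array(c["t"])
    return o,R.T@np.array([(p[0]-c["cx"])/c["fx"],(p[1]-c["cy"])/c["fy"],1])
def onz(n,p,z):
    o,d=ray(n,p);return o+d*(z-o[2])/d[2]
def proj(n,X):
    c=C[n];v=np.array(c["R"])@X+np.array(c["t"]);return np.array([c["fx"]*v[0]/v[2]+c["cx"],c["fy"]*v[1]/v[2]+c["cy"]])
def cross(p,q):
    o,d=ray("top",p);a,b=ray("side",q)
    s,_,_,_ =np.linalg.lstsq(np.c_[d,-b],a-o,rcond=None)
    A=o+d*s[0];B=a+b*s[1];return (A+B)/2,np.linalg.norm(A-B)
E
python3 - <<'E'
from h import *
t=cv2.imread("pics/top0.png");s=cv2.imread("pics/side0.png")
hsv=cv2.cvtColor(t,cv2.COLOR_BGR2HSV)
# beads
m=np.zeros(t.shape[:2],np.uint8);m[215:300,375:450]=(t.min(2)>190)[215:300,375:450]
n,l,st,ce=cv2.connectedComponentsWithStats(m)
for i in range(1,n):print("bead",st[i],ce[i].round(1),onz("top",ce[i],.05).round(4))
# knob, base, rim
k=np.zeros_like(m);k[285:306,395:435]=(t.max(2)<45)[285:306,395:435];p=np.argwhere(k).mean(0)[::-1];print("knob",k.sum(),p,onz("top",p,.012))
# plate
m=np.zeros_like(m);m[215:295,228:292]=((t[:,:,0].astype(int)-t[:,:,2]>3)&(t.min(2)>150))[215:295,228:292]
cn=max(cv2.findContours(m,0,2)[0],key=cv2.contourArea);q=cv2.convexHull(cn)
q=cv2.approxPolyDP(q,2,True)[:,0]
for a in q:print("plate",a,onz("top",a,.135).round(4))
g=lambda i,x,y,w,h:cv2.resize(np.clip(i[y:y+h,x:x+w].astype(float)*2.5,0,255).astype(np.uint8),(400,400),interpolation=cv2.INTER_NEAREST)
cv2.imwrite("pics/crop1.png",np.hstack([g(t,228,236,40,40),g(s,235,205,40,40)]))
E
```

```text
bead [405 232   7   7  36] [407.6 235.2] [ 0.5216 -0.0355  0.05  ]
bead [414 242   6   7  35] [416.5 245.1] [ 0.4997 -0.0547  0.05  ]
bead [401 244   7   8  43] [403.9 247.5] [ 0.4946 -0.0273  0.05  ]
bead [432 254   9   8  51] [435.7 257.6] [ 0.4724 -0.0961  0.05  ]
bead [408 259   9   9  54] [411.8 263.1] [ 0.4604 -0.0441  0.05  ]
bead [383 261   8   8  54] [386.4 264.6] [0.4572 0.0113 0.05  ]
bead [426 271   8   9  57] [429.6 275.2] [ 0.4339 -0.0824  0.05  ]
bead [394 277   9   8  53] [398.2 280.6] [ 0.4222 -0.0142  0.05  ]
knob 18 [415.27777778 297.61111111] [ 0.38511354 -0.05583499  0.012     ]
plate [249 227] [0.531  0.3002 0.135 ]
plate [271 235] [0.5143 0.2547 0.135 ]
plate [265 250] [0.4834 0.2668 0.135 ]
plate [243 242] [0.5    0.3122 0.135 ]
```

View pics/crop1.png

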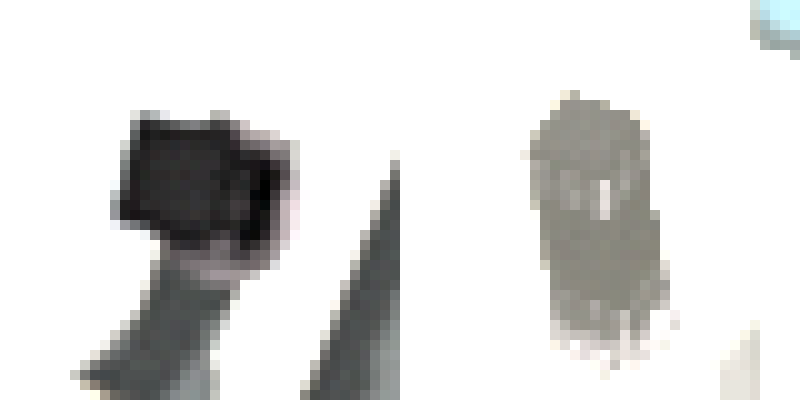

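Run:
```python
from h import *
g=cv2.GaussianBlur(cv2.imread("pics/top0.png",0),(1,1),0).astype(float)
def first(a,th=90):
    i=np.argmax(a<th);return i-1+(a[i-1]-th)/(a[i-1]-a[i])
L=np.array([(235+first(g[y,235:260]),y) for y in range(249,257)])
T=np.array([(x,242+first(g[242:260,x])) for x in range(243,250)])
print(L[:,0].round(2),T[:,1].round(2))
WL=np.array([onz("top",p,.211)[:2] for p in L]);WT=np.array([onz("top",p,.211)[:2] for p in T])
a=np.polyfit(WL[:,0],WL[:,1],1);b=np.polyfit(WT[:,1],WT[:,0],1)  # y=a0 x+a1 ; x=b0 y+b1
y1=np.degrees(np.arctan(a[0]));y2=np.degrees(-np.arctan(b[0]));print("yaw",y1,y2)
x=(b[0]*a[1]+b[1])/(1-a[0]*b[0]);c=np.array([x,a[0]*x+a[1]]);w=np.radians((y1+y2)/2)
print("grip centre",c+ -.012*np.array([np.cos(w),np.sin(w)])-.012*np.array([-np.sin(w),np.cos(w)]))
print("collar est",onz("top",(248.8,255.6),.138), "side griptop",cross((246.1,254),(235+5.9-.5+.0,205+1))[0])
f=lambda u,v:(360+(u-400)*.27-.4,210+v*.33-.4)
B=[onz("top",f(*p),.024)[:2] for p in((437,60),(690,28),(735,243),(477,273))];print("base",np.mean(B,0),[np.linalg.norm(B[i]-B[i-1]).round(4) for i in range(4)],[np.degrees(np.arctan2(*(B[i]-B[j])[::-1])).round(1) for i,j in((0,3),(1,2),(0,1),(3,2))])
print("rim",onz("top",f(596,148),.08))
t=cv2.imread("pics/top0.png").astype(int)
for nm,p,z in(("beaker",(324,250),.068),("timer",(490,253),.019),("jar",(176,270),.081)):print(nm,onz("top",p,z).round(3))
```

```text
[240.26 239.9  239.63 239.51 239.35 239.14 238.81 238.62] [246.78 247.05 247.3  247.45 247.5  247.23 246.71]
yaw -11.912246167694079 -0.8969180880805994
grip centre [0.47026977 0.29404806]
collar est [0.47179319 0.29957753 0.138     ] side griptop [0.46286203 0.30084349 0.25781923]
base [ 0.47030572 -0.04230871] [np.float64(0.1584), np.float64(0.1544), np.float64(0.1601), np.float64(0.1557)] [np.float64(8.3), np.float64(8.7), np.float64(98.7), np.float64(98.1)]
rim [ 0.46881406 -0.04174486  0.08      ]
beaker [0.488 0.147 0.068]
timer [ 0.484 -0.222  0.019]
jar [0.445 0.464 0.081]
```

```bash
cat >> h.py <<'E'
from scipy.spatial.transform import Rotation as Ro
def rel(pos,yaw,s=None):
    """shift mm in tool axes and az deg to bring tool x to world yaw"""
    s=s or r.get_state();R=Ro.from_quat(s["eef_rot"]).as_matrix()
    d=R.T@(np.array(pos)-s["tool_pos"])*1000
    Rt=np.array([[np.cos(yaw),np.sin(yaw),0],[np.sin(yaw),-np.cos(yaw),0],[0,0,-1]])
    return d.round(1),np.degrees(Ro.from_matrix(R.T@Rt).as_rotvec()).round(1)
E
python3 - <<'E'
from h import *
for p in((245.3,253.8),(245.6,254)):print(onz("top",p,.211))
# side check: predicted silhouette of grip top/collar for candidate axis
for ax in((.470,.297),(.471,.294)):print([proj("side",np.array([*ax,z])).round(1) for z in(.211,.138)],[proj("top",np.array([*ax,z])).round(1) for z in(.211,.138)])
y=np.radians(78)
print(rel((.45,-.25,.30),y),rel((.471,.296,.30),y),rel((.471,.296,.161),y))
E
```

```text
[0.47056038 0.2954536  0.211     ]
[0.47017454 0.29487214 0.211     ]
[array([251.4, 217.5]), array([254.5, 236.6])] [array([244.5, 254.1]), array([250. , 256.5])]
[array([252.7, 217.4]), array([255.7, 236.5])] [array([246.1, 253.6]), array([251.5, 256. ])]
(array([ 309.5, -213.1,  -61.7]), array([ -0.1,  -0. , -54. ])) (array([ 550.8, -703.4,  -60.9]), array([ -0.1,  -0. , -54. ])) (array([ 550.8, -703.2,   78.1]), array([ -0.1,  -0. , -54. ]))
```

Request:
{"name": "move_arm", "arguments": {"targets": [[[1,310,-213,-62,0,0,-27],[1,310,-213,-62,0,0,-54],[1,310,-213,-62,0,0,-54],[1,310,-213,-62,0,0,-54],[1,310,-213,-62,0,0,-54],[1,310,-213,-62,0,0,-54],[1,310,-213,-62,0,0,-54],[1,550,-701,-62,0,0,-54],[1,550,-701,-62,0,0,-54],[1,550,-701,-62,0,0,-54]]], "newtons": 50}}

```text
clock: 1.35
tool_pos: [0.4574, -0.0626, 0.3004]
eef_rot: [0.778, 0.628, -0.001, 0.0]
contact_force: [0.7, -0.1, 0.3]
opening: 1.003
finger_force: 0.0
```

Run:
```python
from h import *
s=r.get_state();print(s["clock"],s["tool_pos"],s["q"])
y=np.radians(78)
print(rel((.471,.2935,.30),y),rel((.471,.2935,.161),y))
```

```text
1.35 [ 0.45741199 -0.06263476  0.30035171] [ 0.38325984  0.42163155 -0.50655493  1.94242755  0.26972659  0.84448804
 -0.47934976]
(array([ 3.51e+02, -6.17e+01,  1.00e-01]), array([-0. ,  0. , -0.2])) (array([351.1, -61.7, 139.1]), array([-0. ,  0. , -0.2]))
```

Request:
{"name": "move_arm", "arguments": {"targets": [[[1,351,-62,0,0,0,0],[1,351,-62,0,0,0,0],[1,351,-62,0,0,0,0],[1,351,-62,0,0,0,0],[1,351,-62,0,0,0,0],[1,351,-62,0,0,0,0],[1,351,-62,0,0,0,0],[1,351,-62,60,0,0,0],[1,351,-62,60,0,0,0]]]}}

```text
clock: 2.48
tool_pos: [0.4687, 0.2886, 0.2372]
eef_rot: [0.778, 0.628, -0.005, 0.001]
contact_force: [0.8, 0.4, 1.0]
opening: 0.998
finger_force: 0.0
```

Run:
```python
from h import *
cv2.imwrite("pics/t1.png",r.snapshot("top")[:,:,::-1]);cv2.imwrite("pics/s1.png",r.snapshot("side")[:,:,::-1])
t=cv2.imread("pics/t1.png");s=cv2.imread("pics/s1.png")
f=lambda i,x,y,w,h:cv2.resize(i[y:y+h,x:x+w],(400,400))
cv2.imwrite("pics/c1.png",np.hstack([f(t,180,190,140,140),f(s,190,150,120,120)]))
s=r.get_state();print(s["clock"],s["tool_pos"])
y=np.radians(78);print(rel((.471,.2935,.161),y))
```

```text
2.575 [0.47097325 0.29184915 0.24128106]
(array([ 1.7, -0.3, 80.3]), array([ 0. ,  0.1, -0.1]))
```

View pics/c1.png

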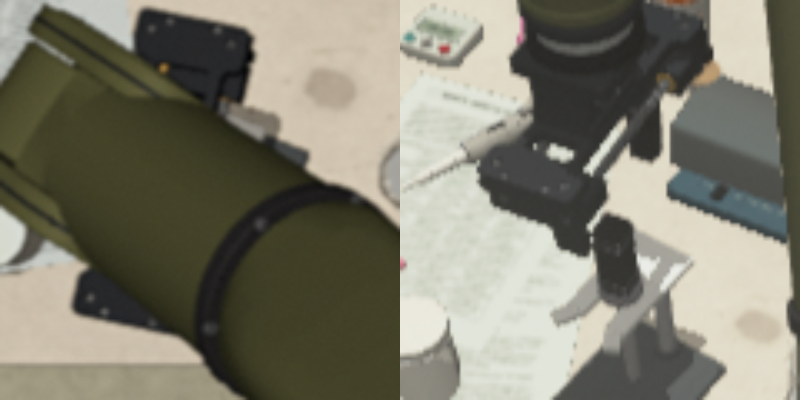

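The fingers straddle the grip in the side view (fingers at crop 575,235 and 645,130, grip top at 612,228). I'll lower and close.

Request:
{"name": "move_arm", "arguments": {"targets": [[[1,2,0,40,0,0,0],[1,2,0,80,0,0,0],[1,2,0,80,0,0,0],[0,2,0,80,0,0,0],[0,2,0,80,0,0,0],[0,2,0,80,0,0,0],[0,2,0,80,0,0,0],[0,2,0,80,0,0,0],[0,2,0,80,0,0,0]]]}}

```text
clock: 3.7
tool_pos: [0.4707, 0.2952, 0.1607]
eef_rot: [0.777, 0.629, -0.0, 0.0]
contact_force: [-0.5, 0.6, 0.5]
opening: 0.344
finger_force: 0.0
```

Run:
```python
from h import *
s=r.get_state();print(s["clock"],s["tool_pos"],s["opening"],s["finger_force"],s["contact_force"],s["moment"])
print(rel((.471,.2935,.161),np.radians(78)))
```

```text
3.7 [0.47066474 0.2952064  0.1606697 ] 0.344032023264497 0.0 [-0.4885736   0.62369226  0.46505795] [-0.01777231 -0.08915507 -0.0317363 ]
(array([-1.6,  0.7, -0.3]), array([-0.,  0., -0.]))
```

Request:
{"name": "move_arm", "arguments": {"targets": [[[0,-1,0,0,0,0,0],[0,-1,0,0,0,0,0],[0,-1,0,0,0,0,0],[0,-1,0,0,0,0,0],[0,-1,0,0,0,0,0]]]}}

```text
clock: 4.32
tool_pos: [0.4705, 0.2942, 0.1607]
eef_rot: [0.777, 0.629, -0.0, 0.0]
contact_force: [0.7, 0.3, -0.5]
opening: 0.268
finger_force: 50.0
```

Run:
```python
from h import *
s=r.get_state();print(s["clock"],s["tool_pos"],s["opening"],s["finger_force"],s["contact_force"],s["moment"])
print(Ro.from_quat(s["eef_rot"]).as_matrix().round(3).tolist())
```

```text
4.325 [0.47050043 0.29420362 0.16065258] 0.2679988580293586 49.99821251258254 [ 0.72779581  0.26994625 -0.45554347] [ 0.05251113 -0.13065172  0.03577289]
[[0.208, 0.978, -0.0], [0.978, -0.208, -0.0], [-0.0, 0.0, -1.0]]
```

Request:
{"name": "move_arm", "arguments": {"targets": [[[0,0,0,-20,0,0,0],[0,0,0,-70,0,0,0],[0,0,0,-130,0,0,0],[0,0,0,-130,0,0,0],[0,0,0,-130,0,0,0]]]}}

```text
clock: 4.95
tool_pos: [0.47, 0.2934, 0.2899]
eef_rot: [0.777, 0.629, -0.001, 0.0]
contact_force: [-0.2, -1.2, -1.5]
opening: 0.264
finger_force: 50.0
```

Run:
```python
from h import *
s=r.get_state();print(s["clock"],s["tool_pos"],s["opening"],s["contact_force"])
print(rel((.4126,-.0508,.29),np.radians(78)))
```

```text
4.95 [0.47000003 0.29338524 0.28989991] 0.2638997159471832 [-0.24941157 -1.20530753 -1.5488685 ]
(array([-348.6,   15.5,    0.5]), array([-0. ,  0.1, -0. ]))
```

Request:
{"name": "move_arm", "arguments": {"targets": [[[0,-30,1,0,0,0,0],[0,-80,4,0,0,0,0],[0,-135,6,0,0,0,0],[0,-190,9,0,0,0,0],[0,-245,11,0,0,0,0],[0,-300,14,0,0,0,0],[0,-335,15,0,0,0,0],[0,-349,15,0,0,0,0],[0,-349,15,0,0,0,0],[0,-349,15,0,0,0,0]]]}}

```text
clock: 6.2
tool_pos: [0.413, -0.0485, 0.2905]
eef_rot: [0.776, 0.63, 0.0, -0.0]
contact_force: [0.7, -0.1, -1.8]
opening: 0.269
finger_force: 50.0
```

Run:
```python
from h import *
cv2.imwrite("pics/s2.png",r.snapshot("side")[:,:,::-1]);cv2.imwrite("pics/t2.png",r.snapshot("top")[:,:,::-1])
t=cv2.imread("pics/t2.png");s=cv2.imread("pics/s2.png")
f=lambda i,x,y,w,h:cv2.resize(i[y:y+h,x:x+w],(400,400))
cv2.imwrite("pics/c2.png",np.hstack([f(t,360,205,110,110),f(s,330,180,120,120)]))
s=r.get_state();p=s["tool_pos"];print(s["clock"],p,s["opening"],s["contact_force"],s["q"].round(2) if hasattr(s["q"],"round") else s["q"])
print([proj("side",np.array([p[0],p[1],p[2]-.138+h])).round(1) for h in(0,.112,.118)])
print(rel((.4126,-.0508,.171),np.radians(78)))
```

```text
6.3 [ 0.41297095 -0.04863505  0.29070594] 0.26759116712175357 [ 0.06035649 -0.01805289 -1.40060541] [ 0.39  0.37 -0.53  2.07  0.27  0.76 -0.52]
[array([389.1, 275.1]), array([395.6, 245.8]), array([395.9, 244.1])]
(array([-2.300e+00,  1.000e-01,  1.197e+02]), array([ 0. , -0. ,  0.2]))
```

View pics/c2.png

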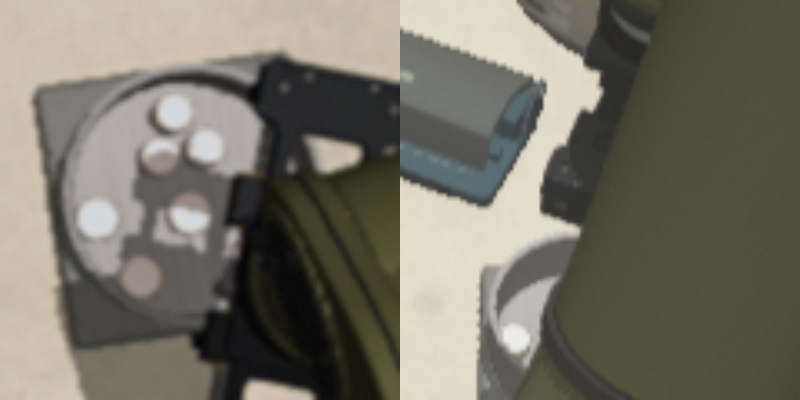

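The tip is hidden behind the forearm in both views (side crop about 540,300). The beads are unmoved and the hold is firm, so I'll lower by the numbers.

Request:
{"name": "move_arm", "arguments": {"targets": [[[0,-2,-1,40,0,0,0],[0,-2,-1,80,0,0,0],[0,-2,-1,110,0,0,0],[0,-2,-1,120,0,0,0],[0,-2,-1,120,0,0,0]]]}}

```text
clock: 6.92
tool_pos: [0.4115, -0.0514, 0.1707]
eef_rot: [0.777, 0.63, -0.0, -0.0]
contact_force: [0.5, -0.2, -0.2]
opening: 0.271
finger_force: 50.0
```

```bash
cat > circ.py <<'E'
from h import *
import sys
a0,a1,n=map(float,sys.argv[1:4]);rad=float(sys.argv[4]) if len(sys.argv)>4 else .059
s=r.get_state();print(s["clock"],s["tool_pos"],s["contact_force"].round(1),s["opening"],s["q"].round(2))
d=np.array(s["tool_pos"][:2])-(.470,-.0422);print("rad",np.hypot(*d),"ang",np.degrees(np.arctan2(d[1],d[0]))-8.5)
rows=[]
for a in np.linspace(a0,a1,int(n)+1)[1:]:
    w=np.radians(a+8.5);v,_=rel((.470+rad*np.cos(w),-.0422+rad*np.sin(w),.171),np.radians(78),s)
    rows.append([0,*[int(x) for x in v.round()],0,0,0])
print(rows)
E
python3 circ.py 180 300 10
```

```text
6.925 [ 0.41152784 -0.05136109  0.17074499] [ 0.5 -0.2 -0.2] 0.2708597135052707 [ 0.24  0.58 -0.35  2.24  0.5   0.4  -0.73]
rad 0.05918546199139537 ang -179.5956082796389
[[0, -11, 6, 0, 0, 0, 0], [0, -20, 13, 0, 0, 0, 0], [0, -28, 23, 0, 0, 0, 0], [0, -34, 34, 0, 0, 0, 0], [0, -37, 46, 0, 0, 0, 0], [0, -38, 58, 0, 0, 0, 0], [0, -36, 70, 0, 0, 0, 0], [0, -32, 82, 0, 0, 0, 0], [0, -25, 92, 0, 0, 0, 0], [0, -16, 101, 0, 0, 0, 0]]
```

Request:
{"name": "move_arm", "arguments": {"targets": [[[0,-11,6,0,0,0,0],[0,-20,13,0,0,0,0],[0,-28,23,0,0,0,0],[0,-34,34,0,0,0,0],[0,-37,46,0,0,0,0],[0,-38,58,0,0,0,0],[0,-36,70,0,0,0,0],[0,-32,82,0,0,0,0],[0,-25,92,0,0,0,0],[0,-16,101,0,0,0,0]]]}}

```text
clock: 8.18
tool_pos: [0.5076, -0.0881, 0.1707]
eef_rot: [0.777, 0.629, 0.0, 0.0]
contact_force: [0.2, -0.6, -0.7]
opening: 0.264
finger_force: 50.0
```

```bash
python3 circ.py 300 420 10
```

```text
8.175 [ 0.50755355 -0.08811194  0.17071223] [ 0.2 -0.6 -0.7] 0.26390440284916755 [ 0.34  0.67 -0.41  1.96  0.46  0.6  -0.59]
rad 0.05931420206666418 ang -59.218641209743026
[[0, 10, 6, 0, 0, 0, 0], [0, 21, 11, 0, 0, 0, 0], [0, 34, 13, 0, 0, 0, 0], [0, 46, 12, 0, 0, 0, 0], [0, 58, 9, 0, 0, 0, 0], [0, 69, 4, 0, 0, 0, 0], [0, 78, -4, 0, 0, 0, 0], [0, 86, -14, 0, 0, 0, 0], [0, 92, -25, 0, 0, 0, 0], [0, 95, -36, 0, 0, 0, 0]]
```

Request:
{"name": "move_arm", "arguments": {"targets": [[[0,10,6,0,0,0,0],[0,21,11,0,0,0,0],[0,34,13,0,0,0,0],[0,46,12,0,0,0,0],[0,58,9,0,0,0,0],[0,69,4,0,0,0,0],[0,78,-4,0,0,0,0],[0,86,-14,0,0,0,0],[0,92,-25,0,0,0,0],[0,95,-36,0,0,0,0]]]}}

```text
clock: 9.43
tool_pos: [0.4906, 0.0125, 0.1708]
eef_rot: [0.777, 0.629, 0.0, 0.0]
contact_force: [0.5, 0.4, -0.4]
opening: 0.27
finger_force: 50.0
```

```bash
python3 circ.py 420 540 10
```

```text
9.425 [0.49064837 0.01253878 0.1708435 ] [ 0.5  0.4 -0.4] 0.26961139841828907 [ 0.12  0.65 -0.38  2.03  0.45  0.55 -0.79]
rad 0.058503757358460126 ang 60.83269581061114
[[0, 1, -11, 0, 0, 0, 0], [0, -1, -24, 0, 0, 0, 0], [0, -5, -35, 0, 0, 0, 0], [0, -12, -46, 0, 0, 0, 0], [0, -20, -54, 0, 0, 0, 0], [0, -31, -61, 0, 0, 0, 0], [0, -42, -66, 0, 0, 0, 0], [0, -54, -68, 0, 0, 0, 0], [0, -66, -67, 0, 0, 0, 0], [0, -78, -64, 0, 0, 0, 0]]
```

Request:
{"name": "move_arm", "arguments": {"targets": [[[0,1,-11,0,0,0,0],[0,-1,-24,0,0,0,0],[0,-5,-35,0,0,0,0],[0,-12,-46,0,0,0,0],[0,-20,-54,0,0,0,0],[0,-31,-61,0,0,0,0],[0,-42,-66,0,0,0,0],[0,-54,-68,0,0,0,0],[0,-66,-67,0,0,0,0],[0,-78,-64,0,0,0,0]]]}}

```text
clock: 10.68
tool_pos: [0.412, -0.0524, 0.1706]
eef_rot: [0.777, 0.629, -0.0, -0.0]
contact_force: [0.2, 2.4, -1.9]
opening: 0.27
finger_force: 50.0
```

```bash
python3 circ.py 180 300 10;python3 - <<'E'
from h import *
cv2.imwrite("pics/t3.png",r.snapshot("top")[:,:,::-1]);
E
```

```text
10.675 [ 0.41196331 -0.05238251  0.17059949] [ 0.2  2.4 -1.9] 0.2696538015934731 [ 0.25  0.58 -0.36  2.24  0.51  0.41 -0.74]
rad 0.05892317399944292 ang -178.54876312757565
[[0, -10, 5, 0, 0, 0, 0], [0, -19, 13, 0, 0, 0, 0], [0, -27, 22, 0, 0, 0, 0], [0, -33, 33, 0, 0, 0, 0], [0, -36, 45, 0, 0, 0, 0], [0, -37, 57, 0, 0, 0, 0], [0, -35, 69, 0, 0, 0, 0], [0, -31, 81, 0, 0, 0, 0], [0, -24, 91, 0, 0, 0, 0], [0, -15, 100, 0, 0, 0, 0]]
```

Request:
{"name": "move_arm", "arguments": {"targets": [[[0,-10,5,0,0,0,0],[0,-19,13,0,0,0,0],[0,-27,22,0,0,0,0],[0,-33,33,0,0,0,0],[0,-36,45,0,0,0,0],[0,-37,57,0,0,0,0],[0,-35,69,0,0,0,0],[0,-31,81,0,0,0,0],[0,-24,91,0,0,0,0],[0,-15,100,0,0,0,0]]]}}

```text
clock: 11.98
tool_pos: [0.5077, -0.0861, 0.1707]
eef_rot: [0.777, 0.629, -0.0, -0.0]
contact_force: [-1.4, -0.8, -0.7]
opening: 0.275
finger_force: 50.0
```

```bash
python3 circ.py 300 420 10
```

```text
11.975 [ 0.50770109 -0.08613516  0.17069566] [-1.4 -0.8 -0.7] 0.27457368055352077 [ 0.34  0.67 -0.42  1.96  0.46  0.61 -0.6 ]
rad 0.057893612555897776 ang -57.86686501998112
[[0, 8, 6, 0, 0, 0, 0], [0, 19, 11, 0, 0, 0, 0], [0, 32, 13, 0, 0, 0, 0], [0, 44, 12, 0, 0, 0, 0], [0, 56, 9, 0, 0, 0, 0], [0, 67, 4, 0, 0, 0, 0], [0, 76, -4, 0, 0, 0, 0], [0, 84, -13, 0, 0, 0, 0], [0, 90, -24, 0, 0, 0, 0], [0, 93, -36, 0, 0, 0, 0]]
```

Request:
{"name": "move_arm", "arguments": {"targets": [[[0,8,6,0,0,0,0],[0,19,11,0,0,0,0],[0,32,13,0,0,0,0],[0,44,12,0,0,0,0],[0,56,9,0,0,0,0],[0,67,4,0,0,0,0],[0,76,-4,0,0,0,0],[0,84,-13,0,0,0,0],[0,90,-24,0,0,0,0],[0,93,-36,0,0,0,0]]]}}

```text
clock: 13.22
tool_pos: [0.4906, 0.012, 0.1708]
eef_rot: [0.777, 0.629, 0.0, 0.0]
contact_force: [1.6, -1.6, 0.3]
opening: 0.269
finger_force: 50.0
```

```bash
python3 circ.py 420 540 10
```

```text
13.225 [0.49060362 0.01200351 0.17081527] [ 1.6 -1.6  0.3] 0.26856437324985905 [ 0.13  0.65 -0.39  2.03  0.45  0.55 -0.79]
rad 0.05798732054480813 ang 60.68740195056051
[[0, 2, -12, 0, 0, 0, 0], [0, 0, -24, 0, 0, 0, 0], [0, -4, -35, 0, 0, 0, 0], [0, -11, -46, 0, 0, 0, 0], [0, -20, -54, 0, 0, 0, 0], [0, -30, -61, 0, 0, 0, 0], [0, -42, -66, 0, 0, 0, 0], [0, -54, -68, 0, 0, 0, 0], [0, -66, -67, 0, 0, 0, 0], [0, -78, -64, 0, 0, 0, 0]]
```

Request:
{"name": "move_arm", "arguments": {"targets": [[[0,2,-12,0,0,0,0],[0,0,-24,0,0,0,0],[0,-4,-35,0,0,0,0],[0,-11,-46,0,0,0,0],[0,-20,-54,0,0,0,0],[0,-30,-61,0,0,0,0],[0,-42,-66,0,0,0,0],[0,-54,-68,0,0,0,0],[0,-66,-67,0,0,0,0],[0,-78,-64,0,0,0,0]]]}}

```text
clock: 14.48
tool_pos: [0.4126, -0.0521, 0.1707]
eef_rot: [0.777, 0.629, 0.0, 0.0]
contact_force: [1.0, 0.8, -1.2]
opening: 0.266
finger_force: 50.0
```

Request:
{"name": "move_arm", "arguments": {"targets": [[[0,-6,3,0,0,0,0],[0,-6,3,0,0,0,0]]]}}

```text
clock: 14.72
tool_pos: [0.4144, -0.0583, 0.1707]
eef_rot: [0.778, 0.629, 0.0, 0.0]
contact_force: [0.1, -0.3, -1.0]
opening: 0.272
finger_force: 50.0
```

```bash
python3 circ.py 186 306 10;python3 - <<'E'
from h import *
for n in("top","side"):cv2.imwrite(f"pics/{n}4.png",r.snapshot(n)[:,:,::-1])
t=cv2.imread("pics/top4.png");s=cv2.imread("pics/side4.png")
f=lambda i,x,y,w,h:cv2.resize(i[y:y+h,x:x+w],(400,400),interpolation=cv2.INTER_CUBIC)
cv2.imwrite("pics/c4.png",np.hstack([f(t,362,210,100,100),f(s,335,230,100,100)]))
E
```

```text
14.725 [ 0.41441851 -0.05834545  0.17066994] [ 0.1 -0.3 -1. ] 0.27163725576722775 [ 0.27  0.58 -0.37  2.23  0.52  0.41 -0.73]
rad 0.05787898837949208 ang -172.3023380653247
[[0, -9, 5, 0, 0, 0, 0], [0, -18, 14, 0, 0, 0, 0], [0, -25, 24, 0, 0, 0, 0], [0, -30, 35, 0, 0, 0, 0], [0, -32, 48, 0, 0, 0, 0], [0, -31, 60, 0, 0, 0, 0], [0, -28, 72, 0, 0, 0, 0], [0, -22, 83, 0, 0, 0, 0], [0, -15, 92, 0, 0, 0, 0], [0, -5, 100, 0, 0, 0, 0]]
```

View pics/c4.png

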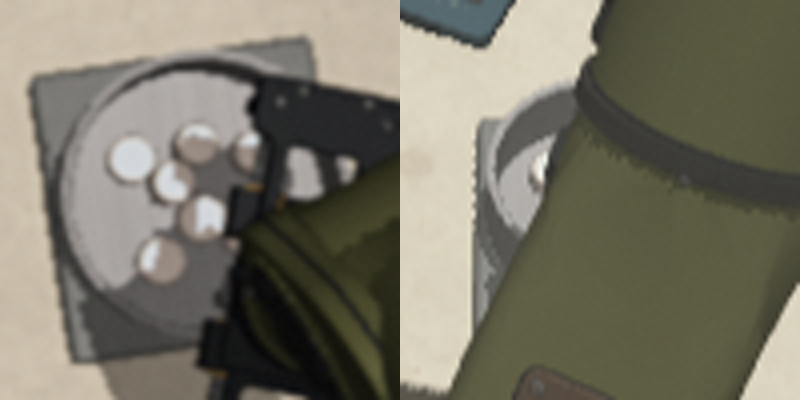

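The arm hides part of the dish (six beads visible at crop 130–250, 140–260). I'll lift out and step aside towards the hanger to see all the beads.

Request:
{"name": "move_arm", "arguments": {"targets": [[[0,0,0,-20,0,0,0],[0,0,0,-70,0,0,0],[0,0,0,-120,0,0,0],[0,30,-3,-120,0,0,0],[0,85,-6,-120,0,0,0],[0,140,-9,-120,0,0,0],[0,195,-12,-120,0,0,0],[0,240,-14,-120,0,0,0],[0,260,-15,-120,0,0,0],[0,260,-15,-120,0,0,0]]]}}

```text
clock: 16.08
tool_pos: [0.4528, 0.2016, 0.2905]
eef_rot: [0.776, 0.631, 0.0, -0.0]
contact_force: [0.1, -0.6, -0.9]
opening: 0.27
finger_force: 50.0
```

```bash
cat > beads.py <<'E'
from h import *
import sys
from scipy.spatial.distance import pdist
k=sys.argv[1]
for n in("top","side"):cv2.imwrite(f"pics/{n}{k}.png",r.snapshot(n)[:,:,::-1])
t=cv2.imread(f"pics/top{k}.png");s=cv2.imread(f"pics/side{k}.png")
f=lambda i,x,y,w,h:cv2.resize(i[y:y+h,x:x+w],(400,400),interpolation=cv2.INTER_CUBIC)
cv2.imwrite(f"pics/c{k}.png",np.hstack([f(t,362,210,100,100),f(s,335,230,100,100)]))
m=np.zeros(t.shape[:2],np.uint8);m[215:300,375:450]=(t.min(2)>190)[215:300,375:450]
n,l,st,ce=cv2.connectedComponentsWithStats(m)
for i in range(1,n):
    if st[i][4]>8:print(st[i],ce[i].round(1),"crop",((ce[i]-(362,210))*4).round(),"z60",onz("top",ce[i],.06)[:2].round(4),"z46",onz("top",ce[i],.046)[:2].round(4),"side",*[((proj("side",onz("top",ce[i],z))-(335,230))*4+(400,0)).round() for z in(.06,.046)])
st=r.get_state();print(st["clock"],st["tool_pos"])
E
python3 beads.py 5
```

```text
[407 242   9   8  60] [411.  245.5] crop [196. 142.] z60 [ 0.4981 -0.0415] z46 [ 0.4992 -0.0433] side [602. 153.] [603. 164.]
[422 243   9   9  62] [425.7 247.3] crop [255. 149.] z60 [ 0.4942 -0.0733] z46 [ 0.4953 -0.0754] side [650. 166.] [651. 177.]
[390 245  10  10  80] [394.6 249.2] crop [130. 157.] z60 [ 0.4901 -0.0059] z46 [ 0.4912 -0.0073] side [547. 153.] [547. 165.]
[401 251   9   9  61] [405.3 254.8] crop [173. 179.] z60 [ 0.478 -0.029] z46 [ 0.4789 -0.0307] side [580. 174.] [580. 186.]
[408 260  10  10  79] [412.4 264.2] crop [201. 217.] z60 [ 0.4575 -0.0439] z46 [ 0.4582 -0.0458] side [599. 204.] [599. 216.]
[419 263  10  11  82] [423.7 268.1] crop [247. 232.] z60 [ 0.4491 -0.0683] z46 [ 0.4497 -0.0704] side [635. 222.] [636. 234.]
[398 270  10  10  82] [402.4 274.7] crop [162. 259.] z60 [ 0.4349 -0.0222] z46 [ 0.4353 -0.0238] side [560. 228.] [561. 239.]
[422 276  10  10  80] [426.3 280.2] crop [257. 281.] z60 [ 0.4229 -0.0735] z46 [ 0.4232 -0.0757] side [639. 258.] [640. 270.]
16.175 [0.45297784 0.19859523 0.29035943]
```

View pics/c5.png

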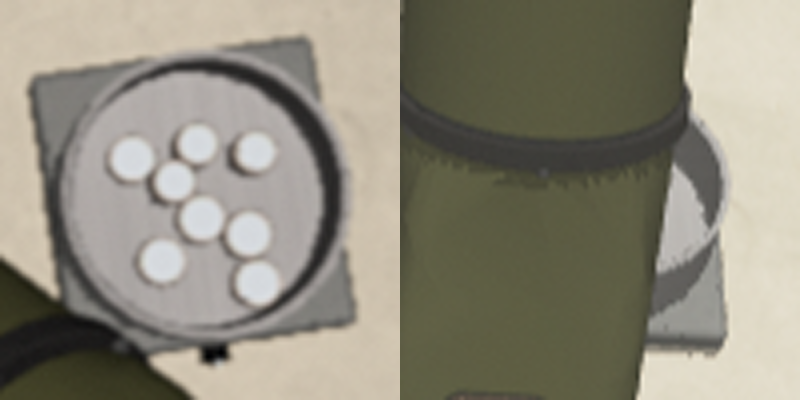

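By blob size the tall beads (about 61 px against 80 px) are at crop (196,142), (255,149) and (173,179). Their gaps are about 8, 23 and 0 mm. The 23 mm is only borderline, and the third tall bead partly stands in that gap. I'll go on counter-clockwise: enter between A and B, push A on, then run along the wall to the knob.

Run:
```python
from h import *
y=np.radians(78);s=r.get_state()
print(rel((.5265,-.057,.29),y),rel((.5265,-.057,.171),y))
s0=dict(s);s0["tool_pos"]=np.array([.5265,-.057,.171])
P=[(.518,-.056),(.508,-.055),(.502,-.050),(.500,-.042),(.499,-.035),(.510,-.034),(.520,-.031),(.526,-.02)]
for p in P:print(rel((*p,.171),y,s0)[0].round())
```

```text
(array([-234.7,  125.1,    0.7]), array([-0. ,  0.1, -0. ])) (array([-234.5,  125.2,  119.7]), array([-0. ,  0.1, -0. ]))
[-1. -8.  0.]
[ -2. -18.   0.]
[  2. -25.   0.]
[  9. -29.  -0.]
[ 16. -32.  -0.]
[ 19. -21.  -0.]
[ 24. -12.  -0.]
[36. -8. -0.]
```

Request:
{"name": "move_arm", "arguments": {"targets": [[[0,-30,16,0,0,0,0],[0,-80,43,0,0,0,0],[0,-130,69,0,0,0,0],[0,-180,96,0,0,0,0],[0,-220,117,0,0,0,0],[0,-235,125,0,0,0,0],[0,-235,125,0,0,0,0],[0,-235,125,50,0,0,0]]]}}

```text
clock: 17.18
tool_pos: [0.5296, -0.0538, 0.2432]
eef_rot: [0.777, 0.63, 0.004, 0.002]
contact_force: [1.1, 0.0, -2.6]
opening: 0.267
finger_force: 50.0
```

Run:
```python
from h import *
print(rel((.5265,-.057,.171),np.radians(78)),r.get_state()["tool_pos"])
```

```text
(array([-4. , -3. , 72.2]), array([ 0.5, -0.2,  0.1])) [ 0.5295744  -0.05376633  0.24324981]
```

Request:
{"name": "move_arm", "arguments": {"targets": [[[0,0,0,0,0,0,0],[0,0,0,30,0,0,0],[0,0,0,60,0,0,0],[0,0,0,69,0,0,0],[0,0,0,69,0,0,0]]]}}

```text
clock: 17.8
tool_pos: [0.5273, -0.0553, 0.1726]
eef_rot: [0.777, 0.63, 0.0, 0.0]
contact_force: [-0.3, 0.4, -0.6]
opening: 0.27
finger_force: 50.0
```

Run:
```python
from h import *
s=r.get_state();print(rel((.5265,-.057,.171),np.radians(78)),s["tool_pos"],s["contact_force"])
```

```text
(array([-1.9, -0.5,  1.6]), array([ 0. , -0. ,  0.1])) [ 0.52733204 -0.05525262  0.17263009] [-0.30632884  0.36462173 -0.57847227]
```

Request:
{"name": "move_arm", "arguments": {"targets": [[[0,-3,-9,1,0,0,0],[0,-4,-18,1,0,0,0],[0,0,-25,1,0,0,0],[0,7,-29,1,0,0,0],[0,14,-32,1,0,0,0],[0,17,-21,1,0,0,0],[0,22,-12,1,0,0,0],[0,34,-8,1,0,0,0]]]}}

```text
clock: 18.8
tool_pos: [0.5273, -0.0215, 0.1705]
eef_rot: [0.778, 0.629, 0.0, 0.0]
contact_force: [-1.0, 0.9, -1.6]
opening: 0.268
finger_force: 50.0
```

```bash
python3 circ.py 13 123 9
```

```text
18.8 [ 0.52731917 -0.02148687  0.17052862] [-1.   0.9 -1.6] 0.26785317581596096 [ 0.22  0.69 -0.45  1.92  0.48  0.64 -0.74]
rad 0.060946873225905425 ang 11.368070932936185
[[0, 10, -11, 0, 0, 0, 0], [0, 18, -20, 0, 0, 0, 0], [0, 23, -32, 0, 0, 0, 0], [0, 26, -44, 0, 0, 0, 0], [0, 26, -57, 0, 0, 0, 0], [0, 24, -69, 0, 0, 0, 0], [0, 19, -80, 0, 0, 0, 0], [0, 12, -91, 0, 0, 0, 0], [0, 3, -99, 0, 0, 0, 0]]
```

Request:
{"name": "move_arm", "arguments": {"targets": [[[0,10,-11,0,0,0,0],[0,18,-20,0,0,0,0],[0,23,-32,0,0,0,0],[0,26,-44,0,0,0,0],[0,26,-57,0,0,0,0],[0,24,-69,0,0,0,0],[0,19,-80,0,0,0,0],[0,12,-91,0,0,0,0],[0,3,-99,0,0,0,0]]]}}

```text
clock: 19.92
tool_pos: [0.4292, 0.0018, 0.1708]
eef_rot: [0.777, 0.629, 0.0, 0.0]
contact_force: [1.7, -0.2, -1.7]
opening: 0.271
finger_force: 50.0
```

```bash
python3 circ.py 123 183 5
```

```text
19.925 [0.42915463 0.00184391 0.17076755] [ 1.7 -0.2 -1.7] 0.2712818816124565 [ 0.14  0.59 -0.4   2.2   0.53  0.44 -0.88]
rad 0.0600683804167986 ang 124.34217374171331
[[0, -10, -5, 0, 0, 0, 0], [0, -22, -8, 0, 0, 0, 0], [0, -34, -10, 0, 0, 0, 0], [0, -46, -9, 0, 0, 0, 0], [0, -58, -5, 0, 0, 0, 0]]
```

Request:
{"name": "move_arm", "arguments": {"targets": [[[0,-10,-5,0,0,0,0],[0,-22,-8,0,0,0,0],[0,-34,-10,0,0,0,0],[0,-46,-9,0,0,0,0],[0,-58,-5,0,0,0,0],[0,-58,-5,0,0,0,0],[0,-58,-5,-20,0,0,0],[0,-58,-5,-70,0,0,0],[0,-58,-5,-119,0,0,0],[0,-58,-5,-119,0,0,0]]]}}

```text
clock: 21.18
tool_pos: [0.415, -0.0532, 0.2924]
eef_rot: [0.777, 0.629, 0.002, 0.003]
contact_force: [-0.4, -0.5, -1.4]
opening: 0.264
finger_force: 50.0
```

Run:
```python
from h import *
s=r.get_state();print(s["tool_pos"],s["contact_force"]);print(rel((.4705,.2942,.29),np.radians(78)))
```

```text
[ 0.41499345 -0.05321327  0.29241825] [-0.40442686 -0.45503935 -1.40013286]
(array([351.3, -18.2,   2.5]), array([ 0.4, -0. , -0. ]))
```

Request:
{"name": "move_arm", "arguments": {"targets": [[[0,30,-2,0,0,0,0],[0,80,-4,0,0,0,0],[0,135,-7,0,0,0,0],[0,190,-10,0,0,0,0],[0,245,-13,0,0,0,0],[0,300,-16,0,0,0,0],[0,335,-17,0,0,0,0],[0,350,-18,0,0,0,0],[0,350,-18,0,0,0,0],[0,350,-18,0,0,0,0]]]}}

```text
clock: 22.42
tool_pos: [0.4682, 0.2903, 0.2891]
eef_rot: [0.778, 0.628, -0.001, 0.001]
contact_force: [0.0, -0.4, -2.1]
opening: 0.268
finger_force: 50.0
```

```bash
python3 beads.py 6
python3 - <<'E'
from h import *
print(rel((.4705,.2942,.29),np.radians(78)))
E
```

```text
[422 243   9   9  63] [425.7 247.3] crop [255. 149.] z60 [ 0.4941 -0.0731] z46 [ 0.4952 -0.0753] side [650. 166.] [651. 177.]
[397 247   9   8  61] [400.6 250.4] crop [154. 162.] z60 [ 0.4874 -0.0189] z46 [ 0.4884 -0.0204] side [566. 160.] [566. 171.]
[395 257   9   9  59] [399.5 261.3] crop [150. 205.] z60 [ 0.4639 -0.0162] z46 [ 0.4647 -0.0178] side [557. 189.] [557. 200.]
[407 256  10  10  82] [411.3 260.4] crop [197. 202.] z60 [ 0.4657 -0.0418] z46 [ 0.4665 -0.0436] side [597. 193.] [597. 205.]
[423 257  11  10  82] [428.  261.5] crop [264. 206.] z60 [ 0.4633 -0.0777] z46 [ 0.4641 -0.0799] side [652. 206.] [653. 218.]
[414 266  10  10  81] [418.7 270.3] crop [227. 241.] z60 [ 0.4444 -0.0575] z46 [ 0.4449 -0.0595] side [618. 225.] [618. 237.]
[429 268  10  10  82] [433.8 272.5] crop [287. 250.] z60 [ 0.4395 -0.0897] z46 [ 0.44   -0.0921] side [668. 240.] [668. 252.]
[420 276  11  11  84] [424.9 281.2] crop [251. 285.] z60 [ 0.4207 -0.0703] z46 [ 0.421  -0.0725] side [634. 260.] [634. 272.]
22.525 [0.46840569 0.29066122 0.2895646 ]
(array([ 3.9,  1.3, -0.4]), array([ 0. ,  0.1, -0.1]))
```

View pics/c6.png

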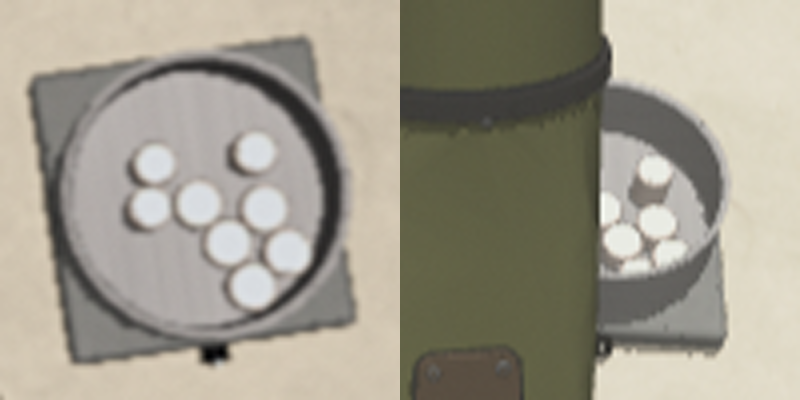

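All eight beads are in the dish. Tall beads at crop (255,149) and (154,162) now have a clear gap of about 30 mm. Now I'll align over the fork.

Request:
{"name": "move_arm", "arguments": {"targets": [[[0,3,1,0,0,0,0],[0,3,1,0,0,0,0],[0,3,1,0,0,0,0],[0,3,1,0,0,0,0]]]}}

```text
clock: 23.02
tool_pos: [0.4697, 0.2954, 0.2897]
eef_rot: [0.777, 0.629, -0.0, 0.0]
contact_force: [-0.2, 0.9, -1.6]
opening: 0.266
finger_force: 50.0
```

Run:
```python
from h import *
s=r.get_state();print(s["tool_pos"],s["opening"])
print(rel((.4705,.2942,.29),np.radians(78)))
```

```text
[0.46972118 0.29536334 0.28970361] 0.2662441707562642
(array([-1. ,  1. , -0.3]), array([ 0.,  0., -0.]))
```

Request:
{"name": "move_arm", "arguments": {"targets": [[[0,-1,1,0,0,0,0],[0,-1,1,20,0,0,0],[0,-1,1,40,0,0,0],[0,-1,1,40,0,0,0]]]}}

```text
clock: 23.52
tool_pos: [0.4699, 0.2935, 0.2486]
eef_rot: [0.777, 0.629, -0.002, 0.0]
contact_force: [-0.5, -0.3, -1.4]
opening: 0.265
finger_force: 50.0
```

Run:
```python
from h import *
s=r.get_state();print(s["tool_pos"],s["contact_force"],s["moment"])
print(rel((.4705,.2942,.1605),np.radians(78)))
```

```text
[0.46992706 0.29346186 0.24856014] [-0.45343649 -0.31235883 -1.36987787] [-0.04992928 -0.03867402 -0.02010852]
(array([ 1.1,  0.6, 88.1]), array([-0.1,  0.1, -0. ]))
```

The tip has entered the slot with no contact, so I'll go on down.

Request:
{"name": "move_arm", "arguments": {"targets": [[[0,1,1,30,0,0,0],[0,1,1,60,0,0,0],[0,1,1,80,0,0,0],[0,1,1,86,0,0,0],[0,1,1,88,0,0,0],[0,1,1,89,0,0,0],[0,1,1,89,0,0,0]]]}}

```text
clock: 24.4
tool_pos: [0.4721, 0.2953, 0.1614]
eef_rot: [0.777, 0.629, 0.001, 0.0]
contact_force: [-1.2, 0.2, -1.8]
opening: 0.269
finger_force: 50.0
```

Run:
```python
from h import *
s=r.get_state();print(s["tool_pos"],s["contact_force"],s["moment"])
```

```text
[0.47205111 0.29526232 0.16137965] [-1.23148834  0.15148025 -1.83573259] [-0.03163824 -0.06956999  0.01011843]
```

Request:
{"name": "move_arm", "arguments": {"targets": [[[0,-1,-1,1,0,0,0],[0,-1,-1,2,0,0,0],[0,-1,-1,2,0,0,0]]]}}

```text
clock: 24.78
tool_pos: [0.4713, 0.2948, 0.1606]
eef_rot: [0.777, 0.629, 0.002, 0.0]
contact_force: [-0.4, -2.1, 11.5]
opening: 0.267
finger_force: 50.0
```

Run:
```python
from h import *
s=r.get_state();print(s["tool_pos"],s["contact_force"],s["moment"])
```

```text
[0.47134361 0.29483834 0.16056914] [-0.43851989 -2.1477359  11.51224427] [-0.4071768   0.16260712  0.00575405]
```

Request:
{"name": "move_arm", "arguments": {"targets": [[[0,0,0,-1,0,0,0],[0,0,0,-1,0,0,0],[0.5,0,0,-1,0,0,0],[0.7,0,0,-1,0,0,0],[1,0,0,-1,0,0,0],[1,0,0,-1,0,0,0],[1,0,0,-1,0,0,0],[1,0,0,-1,0,0,0]]]}}

```text
clock: 25.78
tool_pos: [0.4705, 0.2942, 0.1597]
eef_rot: [0.777, 0.629, -0.0, 0.0]
contact_force: [-0.0, -0.8, 0.7]
opening: 0.924
finger_force: 0.0
```

Request:
{"name": "move_arm", "arguments": {"targets": [[[1,0,0,-30,0,0,0],[1,0,0,-70,0,0,0],[1,0,0,-120,0,0,0],[1,0,0,-140,0,0,0],[1,-50,0,-140,0,0,0],[1,-110,0,-140,0,0,0],[1,-170,0,-140,0,0,0],[1,-230,0,-140,0,0,0],[1,-290,0,-140,0,0,0],[1,-350,0,-140,0,0,0]]]}}

```text
clock: 27.02
tool_pos: [0.3972, -0.0499, 0.2999]
eef_rot: [0.777, 0.629, 0.0, 0.0]
contact_force: [1.5, -0.6, 0.5]
opening: 0.997
finger_force: 0.0
```

Request:
{"name": "move_arm", "arguments": {"targets": [[[1,-60,0,0,0,0,0],[1,-120,0,0,0,0,0],[1,-180,0,0,0,0,0],[1,-180,0,0,0,0,0],[1,-180,0,0,0,0,0]]]}}

```text
clock: 27.65
tool_pos: [0.3604, -0.2235, 0.2998]
eef_rot: [0.777, 0.629, 0.0, -0.0]
contact_force: [0.7, 1.1, 0.4]
opening: 0.995
finger_force: 0.0
```

Run:
```python
from h import *
cv2.imwrite("pics/t7.png",r.snapshot("top")[:,:,::-1]);cv2.imwrite("pics/s7.png",r.snapshot("side")[:,:,::-1])
t=cv2.imread("pics/t7.png");s=cv2.imread("pics/s7.png")
f=lambda i,x,y,w,h:cv2.resize(i[y:y+h,x:x+w],(400,300),interpolation=cv2.INTER_CUBIC)
cv2.imwrite("pics/c7.png",np.vstack([np.hstack([f(t,220,213,80,60),f(s,220,205,100,75)]),np.hstack([f(t,140,120,400,300),f(s,140,150,400,300)])]))
print(r.get_state()["clock"],r.get_state()["tool_pos"])
```

```text
27.75 [ 0.36084923 -0.22256511  0.29991205]
```

View pics/c7.png

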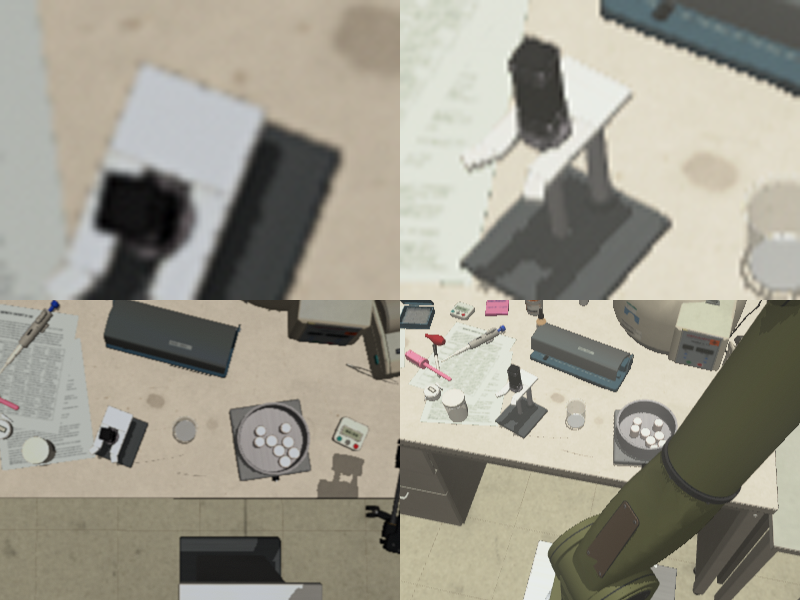

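The stirrer hangs upright in the fork as before (crop 130,205 and 540,90). The beaker, timer and cup look unmoved. The pink look-alike seems to lie differently, so I'll compare before and after.

Run:
```python
import cv2,numpy as np
f=lambda p,x,y:cv2.resize(cv2.imread(p)[y:y+75,x:x+100],(400,300),interpolation=cv2.INTER_CUBIC)
cv2.imwrite("pics/c8.png",np.vstack([np.hstack([f("pics/side0.png",145,165),f("pics/side4.png",145,165)]),np.hstack([f("pics/s7.png",145,165),f("pics/t7.png",110,185)])]))
for n in range(0,8):
  pass
def pk(p):
  i=cv2.imread(p).astype(int);m=(i[:,:,2]-i[:,:,1]>50)&(i[:,:,0]-i[:,:,1]>15);m[:165]=0;m[300:]=0;m[:,:140]=0;m[:,260:]=0
  return m.sum(),np.argwhere(m).mean(0).round(1) if m.any() else None
for p in("side0","s1","s2","side4","side5","side6","s7"):print(p,pk(f"pics/{p}.png"))
# bystander difference
for a,b in(("top0","t7"),("side0","s7")):
  d=cv2.absdiff(cv2.imread(f"pics/{a}.png"),cv2.imread(f"pics/{b}.png")).max(2)
  for nm,(x,y,w,h) in ({"beaker":(308,232,34,36),"timer":(470,232,42,45),"jar":(155,250,45,45)} if a=="top0" else {"beaker":(302,245,28,38),"jar":(178,236,32,38)}).items():print(a,nm,(d[y:y+h,x:x+w]>40).sum())
```

```text
side0 (np.int64(52), array([189.3, 192.3]))
s1 (np.int64(193), array([212.6, 163.8]))
s2 (np.int64(194), array([212.6, 163.7]))
side4 (np.int64(184), array([212.4, 163.6]))
side5 (np.int64(192), array([212.5, 163.6]))
side6 (np.int64(192), array([212.6, 163.7]))
s7 (np.int64(189), array([212.4, 163.5]))
top0 beaker 0
top0 timer 50
top0 jar 0
side0 beaker 0
side0 jar 0
```

View pics/c8.png

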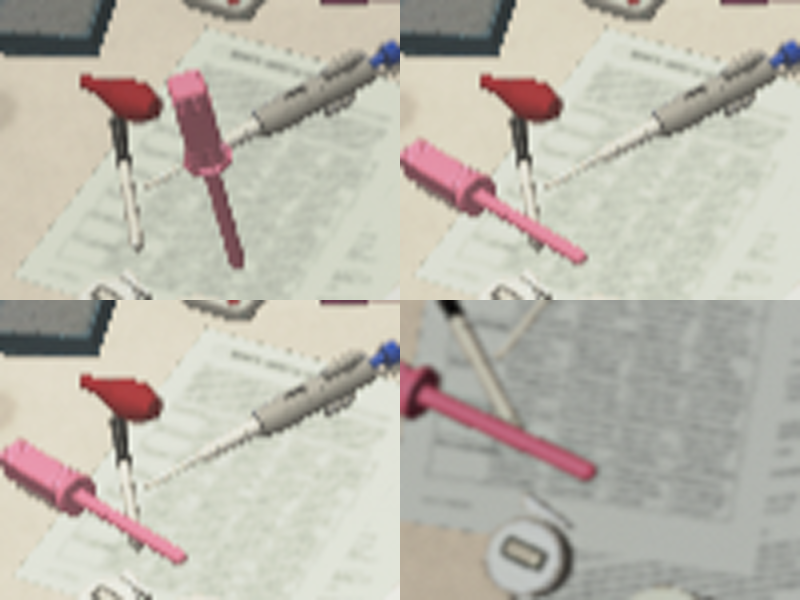

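The pink look-alike stood free on its rod tip at the start and had toppled by the clock's 2.6 s. The gripper was about 0.2 m away then, and the piece is still on the table and no part of the job. The beaker and cup pixels are unchanged, and the 50 changed pixels at the timer look like the arm's shadow. I'll hand in.

```bash
python3 -c "
from plant import r
print(r.finish_job())"
```

```text
the job is handed in; nothing more can be done
None
```

The job is handed in: I stirred two full counter-clockwise rounds plus a little more, two tall beads now stand about 30 mm apart, all beads are in the dish, the stirrer hangs upright in the fork, and the beaker, timer and cup are where they were; only the free-standing pink look-alike toppled early on, apparently untouched by the arm, and lies on the table.

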